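# Nest the empty parts cups in the sloped stand

## Robot

A 6-joint arm with a two-finger parallel gripper is mounted at the origin on the work surface. World frame = base frame: x ahead of the robot, y to its left, z up, the work surface at z = 0. Lengths are in m, angles in degrees, forces in N, time in s.
With the tool pointing down it reaches from about 0.25 to 0.725 m from the base axis. Payload 9.7 kg.
Tool frame: the origin (TCP) lies midway between the tips of the shut fingers; the grasp point (between the pads) lies 19 mm behind it (grip_point_offset is the distance from the TCP to the grasp point, in m); y points along the fingers, z is the direction in which the jaws open and shut, and the axes are right-handed (so a half turn about y gives the same grasp; the last joint's range is limited). The gripper opens to 85 mm and grips with 20 to 120 N. Pads are 22 mm wide; open, the fingers measure 114 mm over their backs; the gripper's body (76 mm by 85 mm) begins 54 mm behind the grasp point. The pads swing forward as they close: fully open they stand 13 mm farther back than shut.
Start: joints at [66.062, 4.979, 10.078, 95.1, 0, 90], TCP at [0.223, 0.503, 0.231] pointing down, gripper open.
Joint ranges: [-179.16, 179.16], [-48.56, 103.87], [-65.8, 70.77], [-126.05, 130.52], [-82.76, 87.17], [-180, 180]. Speed limits (degrees/s): [127.2, 127.2, 147.25, 180, 180, 180].

## Interface

Orientations are given as [roll, pitch, yaw] about the fixed x, y, z axes, in that order (R = Rz(yaw) Ry(pitch) Rx(roll)).
In Python, from workcell import get_obs, camera, job_done, grip_point_offset gives the robot as it stands.
- The arm moves only by the tool move_arm, never from a script. Its argument "deltas" is a list that holds one entry, the list of rows, each a list of 4 numbers: the shift along the tool's x, y, z in m, then the turn about the tool's y in degrees. A call has 1 to 5 rows; each row is the pose to reach, as a shift and turn from the pose commanded when the call began, along the tool's axes at that moment; what a row does not reach only later rows make up. A row lasts 1/10 s, in which the tool goes at most 50 mm and 8.59 degrees, less where a joint would pass 70% of its speed; a pose out of reach is approached as far as the arm can. A call with a gripper value outside its range is refused whole. "claw" is the finger opening in m, from 0 to 0.0854, set as the call begins (left out, the last holds). The fingers move at their own pace and stop on an object; "newtons" is the grip in N (left out, the last holds). Time passes only in rows, so rows that repeat a pose let the fingers close. It gives the time, the measured TCP pose, the force and the opening at its end, in the units of the state.
- get_obs(): the state, without advancing time (a new reading comes with each control period).
- camera(name): name is "side" or "top"; returns a dict with "color" (420x560x3 uint8, blue, green, red), "range_z" (420x560 float32, m along the optical axis (not along the pixel's ray), 0 where there is no reading), "fx", "fy", "cx", "cy" (pixels), "k1" (the pictures are not rectified: a ray, as slopes to the right and down, at radius r is drawn at 1 + k1 r^2 times it, then the intrinsics apply), "T" (4x4, takes a point from camera to world coordinates). Camera axes: x right, y down, z forward; pixel columns grow to the right and rows downward; lengths in m; the calibration is good to about 2 mm. A picture is of the moment at which its call begins.
- job_done(): hands the job in, once; it reports no verdict.
The state is a dict: "time": time; "q": joint angles; "qd": joint speeds; "joint_efforts": joint torques, N m; "ee_pos": TCP position; "tcp_rot": TCP orientation; "wrist_force": force on the tool from outside, world axes, zero at the start; "torque": the same for the moment, N m; "opening": finger opening in m.
Only numpy, scipy, OpenCV 4.12 (cv2) and the standard library are available. Lean on these libraries where they do the work, as an engineer would, in place of code of your own. Each camera call takes 0.05 s, during which the arm holds its last target. There are 200 camera calls.

## Task

Clear the bench of the two loose aluminium stacking cups: nest both, one after the other or together, in the cup that is fixed in the sloped stand, so that all three make one concentric stack with each cup pressed fully home, its shoulder resting on the rim of the cup below. Either loose cup may go first. Leave the straight-sided tin and the other things on the bench where they are.

Things in the scene. Friction and masses are not known exactly. Their poses are not given: they have to be found in the camera images.
- cup_a: Loose empty aluminium cup, upright, 110 mm high. Foot 36 mm across, conical body widening to 54 mm at 70 mm up, where a flat shoulder steps out to a straight round collar 66 mm across from 70 mm up to the rim at 110 mm; walls 2.5 mm, mouth 61 mm across, 140 g. Grip it across the collar. Origin: centre of its underside; z is the cup's axis towards its mouth.
- cup_b: The other loose cup, the same in every way as cup_a; origin and axes alike.
- stand_cup: Bottom cup of the stack: same as cup_a, empty, fixed in the stand, leaning 25 degrees from vertical. Origin: centre of its underside, 55 mm over the bench; z: the leaning axis towards its mouth (rim at 110 mm), y level. A cup nested fully home has its origin at z = 40 mm on this axis, the next at 80 mm (some 2 mm sideways play each).
- stand: Grey painted steel stand, fixed to the bench, base plate 150 x 120 x 8 mm. Origin: centre of its underside. The cup in it leans to the stand's -x side; the foot of the cup is 30 mm to +x of the origin. Its brackets reach no higher than the cup's shoulder.
- tin: Bystander: straight-sided open aluminium tin without a collar, 72 mm across, 95 mm high. Origin: centre of its underside.
- spool: Bystander: wire spool standing on its flange, 80 mm across, 60 mm high. Origin: centre of its underside.
- tape: Bystander: roll of tape lying flat, 100 mm across, 22 mm high. Origin: centre of its underside.
- driver_a: Bystander: screwdriver lying flat, 200 mm long, along its own x.
- driver_b: Bystander: screwdriver lying flat, 240 mm long, along its own x.
- wrench: Bystander: open-ended wrench lying flat, 160 mm long, along its own x.

How it is judged:
By the outcome, as a careful person would: the job done as asked, in the order asked, and still so for the second after the job is handed in, with the robot touching nothing.
It also fails if it takes over 58 s, if anything falls off the work surface, if the arm or the gripper's body presses on something with over 40 N, if the wrist force passes 120 N, or if a joint passes its speed limit or range.

## Working session

There is one attempt and no reset: what is moved stays moved. The work goes in short steps, Python scripts to look and compute and a tool call to move; the robot and the scene stay as the last step left them, time stands still between calls to the robot, and variables do not carry over. Pictures are saved under pics/ and viewed, about 8 in all and at most 12, crops included, and the job is handed in when it is done.

Besides the shell and the picture viewer there is one more tool, called after "Request:" as a command line: name --argument value ..., lists and objects as JSON in quotes. move_arm: Moves the arm, as the interface text tells. Its arguments: {"type":"object","properties":{"deltas":{"type":"array"},"claw":{"type":"number"},"newtons":{"type":"number"}},"required":["deltas"]}

```bash
ls; mkdir -p pics; python3 - <<'E'
from workcell import *
import cv2,numpy as np
o=get_obs();print({k:np.round(v,3).tolist() for k,v in o.items()},grip_point_offset if not callable(grip_point_offset) else grip_point_offset())
for n in("top","side"):
    c=camera(n);cv2.imwrite(f"pics/{n}0.png",c["color"]);np.savez(f"{n}0.npz",**c)
    print(n,c["fx"],c["cx"],c["cy"],c["k1"],np.round(c["T"],3).tolist())
E
```

```text
pics
{'time': 0.0, 'q': [66.064, 5.012, 10.034, 95.098, -0.001, 90.0], 'qd': [-0.088, 0.018, 0.042, -0.115, 0.011, 0.037], 'joint_efforts': [0.0, -52.039, 46.48, 0.017, -0.0, 0.0], 'ee_pos': [0.223, 0.502, 0.231], 'tcp_rot': [-90.076, -0.001, -23.936], 'wrist_force': [-0.324, 0.276, 0.115], 'torque': [0.061, 0.051, -0.027], 'opening': 0.086} 0.0187
top 483.6912356439922 293.02297633030724 206.01299169297405 0.008320748433834398 [[-0.025, -0.993, 0.115, 0.405], [-1.0, 0.023, -0.018, 0.076], [0.015, -0.115, -0.993, 1.198], [0.0, 0.0, 0.0, 1.0]]
side 448.2634660783858 275.4610805587906 211.50968548724398 0.020415562490649533 [[0.879, -0.349, 0.324, 0.169], [-0.476, -0.617, 0.627, -0.708], [-0.019, -0.706, -0.708, 0.944], [0.0, 0.0, 0.0, 1.0]]
```

View pics/top0.png

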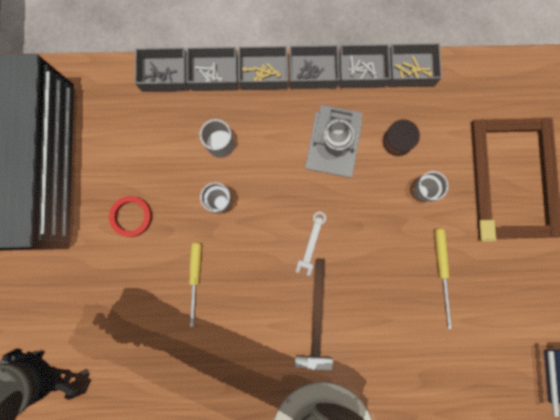

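View pics/side0.png

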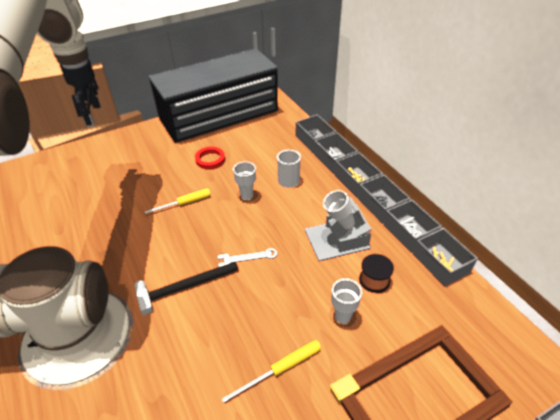

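The top view shows loose cups near (216,197) and (431,186), the tin at (217,137), and the stand near (335,140). Only the two shouldered cups are targets. The tool always points down, so a cup has to swivel in the jaws as it goes in.

```bash
cat > h.py <<'E'
import numpy as np,cv2
from scipy.optimize import least_squares
def cloud(c):
    h,w=c["range_z"].shape;v,u=np.mgrid[:h,:w]
    K=np.array([[float(c["fx"]),0,float(c["cx"])],[0,float(c["fy"]),float(c["cy"])],[0,0,1]])
    p=cv2.undistortPoints(np.stack([u,v],-1).reshape(-1,1,2).astype(float),K,np.array([float(c["k1"]),0,0,0,0])).reshape(h,w,2)
    z=c["range_z"];P=np.dstack([p[...,0]*z,p[...,1]*z,z])
    W=P@c["T"][:3,:3].T+c["T"][:3,3];W[z==0]=np.nan
    return W
def circ(p,r=None):
    f=lambda s:np.hypot(p[:,0]-s[0],p[:,1]-s[1])-(s[2] if r is None else r)
    return least_squares(f,[*p[:,:2].mean(0),.033],loss="soft_l1",f_scale=.002)
E
python3 - <<'E'
from h import *
C={n:cloud(dict(np.load(n+"0.npz"))) for n in("top","side")}
for n,cs in(("top",[(216,197),(431,186),(217,137),(338,137),(402,137)]),("side",[(245,180),(346,298),(289,165),(340,215)])):
  W=C[n]
  for u,v in cs:
    S=W[v-30:v+30,u-26:u+26].reshape(-1,3);S=S[S[:,2]>.03]
    zt=np.percentile(S[:,2],99)
    p=S[S[:,2]>zt-.008]; p2=S[(S[:,2]>.078)&(S[:,2]<.125)]
    s=circ(p);s2=circ(p2) if len(p2)>5 else s
    print(n,u,v,"ztop",zt.round(4),len(p),s.x.round(4),"rms",np.sqrt(np.mean(s.fun**2)).round(4),"|",len(p2),s2.x.round(4))
W=np.vstack([C[n].reshape(-1,3) for n in C])
# stand plate from top
T=C["top"][95:185,295:372].reshape(-1,3)
b=T[(T[:,2]>.004)&(T[:,2]<.014)]
print("plate",len(b),b[:,2].mean(),cv2.minAreaRect((b[:,:2]*1000).astype(np.float32)))
bench=C["top"][250:300,220:290].reshape(-1,3)[:,2];print("bench",np.nanmedian(bench),np.nanmedian(C["side"][210:240,180:215].reshape(-1,3)[:,2]))
E
```

```text
top 216 197 ztop 0.1131 111 [0.5558 0.2333 0.0321] rms 0.001 | 246 [0.5552 0.2328 0.032 ]
top 431 186 ztop 0.1139 125 [ 0.5716 -0.2656  0.0322] rms 0.001 | 356 [ 0.5714 -0.2652  0.0321]
top 217 137 ztop 0.0981 143 [0.7068 0.2337 0.0347] rms 0.0012 | 240 [0.7064 0.2335 0.0347]
top 338 137 ztop 0.1664 56 [ 0.6824 -0.0482  0.0314] rms 0.0015 | 383 [ 0.7149 -0.0522  0.0339]
top 402 137 ztop 0.0661 761 [ 0.7049 -0.2157  0.028 ] rms 0.0096 | 0 [ 0.7049 -0.2157  0.028 ]
side 245 180 ztop 0.1104 98 [0.5554 0.2332 0.0313] rms 0.0016 | 359 [0.5555 0.2334 0.0315]
side 346 298 ztop 0.1103 166 [ 0.57   -0.2648  0.0315] rms 0.0011 | 526 [ 0.57   -0.2648  0.0314]
side 289 165 ztop 0.0947 119 [0.7045 0.2336 0.0342] rms 0.0019 | 213 [0.7045 0.2337 0.0343]
side 340 215 ztop 0.1618 67 [ 0.6793 -0.047   0.0328] rms 0.0017 | 371 [ 0.6979 -0.0532  0.0295]
plate 1691 0.007883177836806527 ((711.4876098632812, -52.03733825683594), (193.8533935546875, 230.37083435058594), 88.53977966308594)
bench -0.0001518894922829528 -0.0018156212511143965
```

```bash
python3 - <<'E'
from h import *
for names in(("top",),("side",),("top","side")):
  P=[]
  for n in names:
    W=cloud(dict(np.load(n+"0.npz")));S=W.reshape(-1,3)
    P.append(S[(np.hypot(S[:,0]-.685,S[:,1]+.05)<.06)&(S[:,2]>.095)&(S[:,2]<.18)])
  P=np.vstack(P)
  def fr(s):
    a=s[2];t=np.radians(25);ax=np.array([np.sin(t)*np.cos(a),np.sin(t)*np.sin(a),np.cos(t)])
    d=P-[s[0],s[1],.055+s[3]];w=d@ax;return w,np.linalg.norm(d-w[:,None]*ax,axis=1)
  def f(s):
    w,r=fr(s);e=np.where(abs(r-.033)<abs(r-.0305),r-.033,r-.0305)
    m=(w>.073)
    return np.concatenate([np.where(m,e,0),np.clip(w-.110,0,None)*2])
  best=min((least_squares(f,[.685+.0465*np.cos(g+np.pi),-.05-.0465*np.sin(g),g,0],loss="soft_l1",f_scale=.002) for g in np.radians([150,165,180,195,210])),key=lambda s:s.cost)
  s=best.x;w,r=fr(s);rim=np.array([s[0]+.0465*np.cos(s[2]),s[1]+.0465*np.sin(s[2]),.1547+s[3]])
  print(names,len(P),"foot",s[:2].round(4),"lean az",np.degrees(s[2]).round(2),"dz",s[3].round(4),"rim",rim.round(4),best.cost)
c=np.load("top0.npz")["color"][60:220,180:460];cv2.imwrite("pics/c1.png",cv2.resize(c,None,fx=2.8,fy=2.8,interpolation=cv2.INTER_CUBIC))
W=cloud(dict(np.load("top0.npz")))
for u,v in((330,107),(361,113),(307,169),(350,176),(318,150)):print(u,v,W[v,u].round(4))
E
```

```text
('top',) 591 foot [ 0.6558 -0.0439] lean az 184.42 dz 0.1601 rim [ 0.6094 -0.0475  0.3148] 0.0
('side',) 737 foot [ 0.7246 -0.0583] lean az 165.79 dz 0.003 rim [ 0.6796 -0.0469  0.1577] 0.0001302268870189298
('top', 'side') 1328 foot [ 0.7251 -0.0573] lean az 167.66 dz 0.0056 rim [ 0.6797 -0.0473  0.1603] 0.0002339428728214866
330 107 [ 0.773  -0.0395  0.0724]
361 113 [ 0.7575 -0.1139  0.0697]
307 169 [0.6355 0.0169 0.0078]
350 176 [ 0.6148 -0.0897  0.011 ]
318 150 [ 0.6838 -0.0123  0.0061]
```

View pics/c1.png

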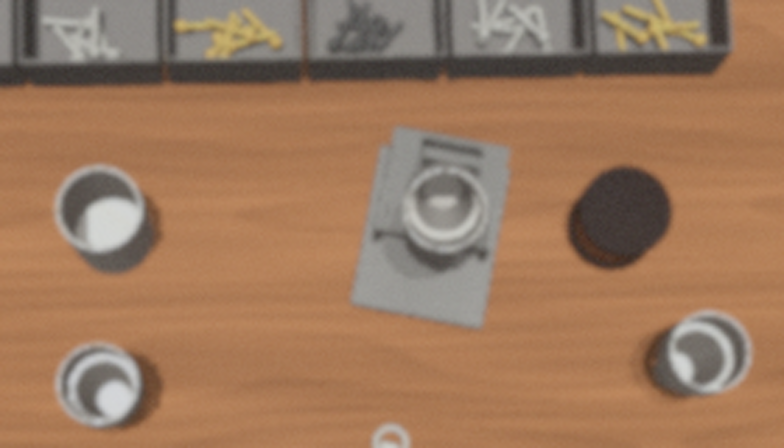

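Stand rim is at about (0.680,-0.047,0.155), leaning to azimuth about 168.5°, so jaw yaw should be about -11.5°. The crop shows the stand at (440,220), the tin at (100,210), and cups at (98,385) and (708,355). I start with the cup at (0.5555,0.233).

Request:
move_arm --deltas '[[[0.05, 0, -0.014, -3], [0.1, 0, -0.027, -6], [0.15, 0, -0.041, -9], [0.2, 0, -0.054, -12.4], [0.25, 0, -0.068, -12.4]]]' --claw 0.0854 --newtons 25

```text
time: 0.6
ee_pos: [0.4182, 0.3434, 0.2311]
tcp_rot: [-90.0, 0.0, -11.4]
wrist_force: [0.2, 0.7, 0.7]
opening: 0.0853
```

```bash
cat > d.py <<'E'
# usage: d.py x y z yaw -> delta in tool axes to TCP target
import sys,numpy as np
from workcell import get_obs
from scipy.spatial.transform import Rotation as R
o=get_obs();t=np.array([float(v) for v in sys.argv[1:4]])
M=R.from_euler("xyz",o["tcp_rot"],degrees=True)
print("t",round(o["time"],2),"pos",np.round(o["ee_pos"],4),"rot",np.round(o["tcp_rot"],2),"F",np.round(o["wrist_force"],1),"op",round(o["opening"],4),"q",np.round(o["q"],0))
print("delta",np.round(M.inv().apply(t-o["ee_pos"]),4),"turn",round(o["tcp_rot"][2]-float(sys.argv[4]),2))
E
python3 d.py .5555 .233 .17 -11.5
```

```text
t 0.6 pos [0.4182 0.3434 0.2311] rot [-9.001e+01  1.000e-02 -1.141e+01] F [0.2 0.7 0.7] op 0.0853 q [39.  4.  9. 95.  0. 51.]
delta [ 0.1564  0.061  -0.081 ] turn 0.09
```

Request:
move_arm --deltas '[[[0.044, 0, -0.023, 0], [0.088, 0, -0.046, 0], [0.13, 0.01, -0.068, 0], [0.1565, 0.03, -0.081, 0], [0.1565, 0.06, -0.081, 0]]]'

```text
time: 1.1
ee_pos: [0.5572, 0.2317, 0.1709]
tcp_rot: [-90.0, -0.1, -11.8]
wrist_force: [-0.1, -0.2, 0.1]
opening: 0.0855
```

```bash
python3 d.py .5555 .233 .070 -11.5
```

```text
t 1.1 pos [0.5572 0.2317 0.1709] rot [-89.97  -0.1  -11.77] F [-0.1 -0.2  0.1] op 0.0855 q [23. 11. 11. 89. -0. 34.]
delta [-0.0021  0.1009  0.0009] turn -0.27
```

Request:
move_arm --deltas '[[[0, 0.035, 0, 0], [0, 0.07, 0, 0], [0, 0.1, 0, 0], [0, 0.1, 0, 0]]]'

```text
time: 1.5
ee_pos: [0.5516, 0.2331, 0.0664]
tcp_rot: [-90.3, 0.4, -11.5]
wrist_force: [-0.6, -0.2, 0.2]
opening: 0.0858
```

Request:
move_arm --deltas '[[[0, 0, 0, 0], [0, 0, 0, 0], [0, 0, 0, 0], [0, 0, 0, 0], [0, 0, 0, 0]]]' --claw 0.055 --newtons 25

```text
time: 2.0
ee_pos: [0.5551, 0.2346, 0.0731]
tcp_rot: [-89.9, -0.1, -11.5]
wrist_force: [-0.5, 0.1, 6.2]
opening: 0.0658
```

```bash
python3 d.py .5555 .233 .070 -11.5; python3 - <<'E'
from workcell import *;import cv2
c=camera("side")["color"][60:260,150:430];cv2.imwrite("pics/g1.png",cv2.resize(c,None,fx=2.8,fy=2.8,interpolation=cv2.INTER_CUBIC))
E
```

```text
t 2.0 pos [0.5551 0.2346 0.0731] rot [-89.9   -0.14 -11.53] F [-0.5  0.1  6.2] op 0.0658 q [23. 12.  0. 78.  0. 34.]
delta [ 0.0008  0.0031 -0.0015] turn -0.03
```

View pics/g1.png

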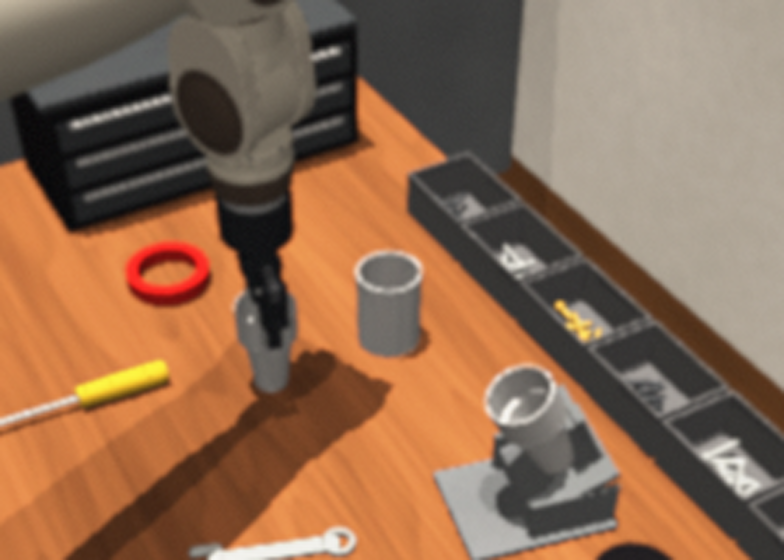

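The side crop shows cup A held at (265,320) with the fingertips close to its shoulder. I regrip 9 mm higher so the tips stay clear of the stand cup's rim, then lift.

Request:
move_arm --deltas '[[[0, 0, 0, 0], [0, 0, 0, 0], [0, -0.009, 0, 0]]]' --claw 0.076

```text
time: 2.35
ee_pos: [0.5534, 0.2339, 0.0793]
tcp_rot: [-90.1, 0.1, -11.5]
wrist_force: [0.8, 0.2, -0.4]
opening: 0.0761
```

Request:
move_arm --deltas '[[[0, 0, 0, 0], [0, 0, 0, 0], [0, 0, 0, 0], [0, 0, 0, 0]]]' --claw 0.055 --newtons 25

```text
time: 2.75
ee_pos: [0.555, 0.2345, 0.0821]
tcp_rot: [-89.9, -0.1, -11.5]
wrist_force: [0.6, -1.2, 9.2]
opening: 0.0654
```

Request:
move_arm --deltas '[[[0, -0.03, 0, 0], [0, -0.07, 0, 0], [0, -0.11, 0, 0], [0, -0.15, 0, 0], [0, -0.16, 0, 0]]]'

```text
time: 3.25
ee_pos: [0.5551, 0.2346, 0.2453]
tcp_rot: [-89.8, -0.3, -11.5]
wrist_force: [0.6, 0.1, -1.3]
opening: 0.065
```

```bash
python3 d.py .63 -.037 .250 -11.5; python3 - <<'E'
from workcell import *;import cv2
c=camera("side")["color"][0:250,150:430];cv2.imwrite("pics/g2.png",cv2.resize(c,None,fx=2.4,fy=2.4,interpolation=cv2.INTER_CUBIC))
E
```

```text
t 3.25 pos [0.5551 0.2346 0.2453] rot [-89.8   -0.3  -11.54] F [ 0.6  0.1 -1.3] op 0.065 q [23. 12. 20. 97. -0. 34.]
delta [ 0.1278 -0.0049 -0.2511] turn -0.04
```

View pics/g2.png

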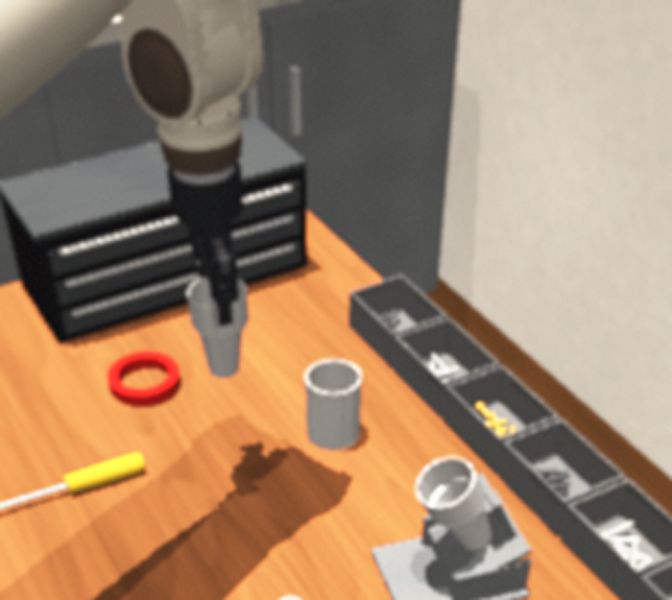

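Cup A hangs upright at (218,320) in the jaws. Next I carry it over the stand.

Request:
move_arm --deltas '[[[0.02, -0.02, -0.035, 0], [0.045, -0.03, -0.08, 0], [0.07, -0.03, -0.125, 0], [0.095, -0.03, -0.17, 0], [0.12, -0.03, -0.21, 0]]]'

```text
time: 3.8
ee_pos: [0.6289, 0.0049, 0.2686]
tcp_rot: [-90.0, 0.1, -11.5]
wrist_force: [0.1, 0.4, -1.8]
opening: 0.0658
```

```bash
python3 d.py .678 -.0465 .235 -11.5
```

```text
t 3.8 pos [0.6289 0.0049 0.2686] rot [-90.02   0.11 -11.52] F [ 0.1  0.4 -1.8] op 0.0658 q [  0.  18.  29. 102.   0.  12.]
delta [ 0.0585  0.0335 -0.0405] turn -0.02
```

Request:
move_arm --deltas '[[[0.03, 0, -0.02, 0], [0.0585, 0, -0.0405, 0], [0.0585, 0, -0.0405, 0], [0.0585, 0.02, -0.0405, 0], [0.0585, 0.0335, -0.0405, 0]]]'

```text
time: 4.3
ee_pos: [0.6779, -0.0446, 0.2337]
tcp_rot: [-90.0, 0.2, -11.6]
wrist_force: [-0.7, -0.4, -2.8]
opening: 0.0656
```

Request:
move_arm --deltas '[[[0, 0, 0, 0], [0, 0, 0, 0]]]'

```text
time: 4.5
ee_pos: [0.6776, -0.0442, 0.2361]
tcp_rot: [-90.0, 0.1, -11.5]
wrist_force: [-0.9, 1.1, -1.9]
opening: 0.0654
```

```bash
python3 d.py .678 -.0465 .21 -11.5; python3 - <<'E'
from workcell import *;import cv2,numpy as np
a=camera("side")["color"][120:290,250:450];b=camera("top")["color"][80:200,260:420]
a=cv2.resize(a,(470,400),interpolation=2);b=cv2.resize(b,(330,400),interpolation=2);cv2.imwrite("pics/g3.png",np.hstack([a,b]))
E
```

```text
t 4.5 pos [ 0.6776 -0.0442  0.2361] rot [-9.001e+01  9.000e-02 -1.152e+01] F [-0.9  1.1 -1.9] op 0.0654 q [ -4.  25.  34. 100.   0.   8.]
delta [ 0.0009  0.0261 -0.0022] turn -0.02
```

View pics/g3.png

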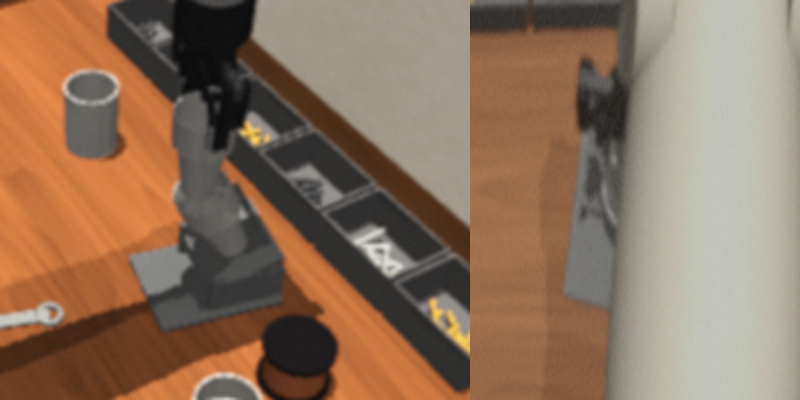

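The foot is over the stand cup's mouth at (200,200) in the left half. I lower in stages and watch the force.

Request:
move_arm --deltas '[[[0, 0.01, -0.002, 0], [0, 0.02, -0.002, 0], [0, 0.03, -0.002, 0], [0, 0.036, -0.002, 0]]]'

```text
time: 5.0
ee_pos: [0.6779, -0.0466, 0.1996]
tcp_rot: [-90.0, -0.0, -11.5]
wrist_force: [2.8, -0.3, 1.4]
opening: 0.0656
```

Request:
move_arm --deltas '[[[-0.003, 0.005, 0, 0], [-0.005, 0.01, 0, 0], [-0.006, 0.015, 0, 0], [-0.006, 0.015, 0, 0]]]'

```text
time: 5.4
ee_pos: [0.6735, -0.0451, 0.1925]
tcp_rot: [-89.9, -0.6, -11.5]
wrist_force: [-0.5, 1.8, 29.4]
opening: 0.0659
```

```bash
python3 d.py .6684 -.0447 .162 -11.5
```

```text
t 5.4 pos [ 0.6735 -0.0451  0.1925] rot [-89.88  -0.65 -11.53] F [-0.5  1.8 29.4] op 0.0659 q [-4. 22. 26. 93.  0.  8.]
delta [-0.0054  0.0305 -0.0007] turn -0.03
```

Fz is 29 N. The foot's low edge has probably landed on the stand cup's inner shoulder ledge with only partial lean. I move toward -x to lean the cup more, then step the foot off the ledge.

Request:
move_arm --deltas '[[[-0.003, -0.004, 0, 0], [-0.008, -0.004, 0, 0], [-0.012, -0.004, 0, 0], [-0.016, -0.004, 0, 0], [-0.016, -0.004, 0, 0]]]'

```text
time: 5.9
ee_pos: [0.656, -0.0419, 0.1908]
tcp_rot: [-90.0, -0.1, -11.5]
wrist_force: [0.8, 0.4, 7.1]
opening: 0.0657
```

```bash
python3 d.py .6684 -.0447 .162 -11.5; python3 - <<'E'
from workcell import *;import cv2,numpy as np
a=camera("side")["color"][140:270,270:420];cv2.imwrite("pics/g4.png",cv2.resize(a,None,fx=4,fy=4,interpolation=2))
E
```

```text
t 5.9 pos [ 0.656  -0.0419  0.1908] rot [-89.97  -0.09 -11.53] F [0.8 0.4 7.1] op 0.0657 q [-4. 20. 23. 93.  0.  8.]
delta [ 0.0127  0.0288 -0.0003] turn -0.03
```

View pics/g4.png

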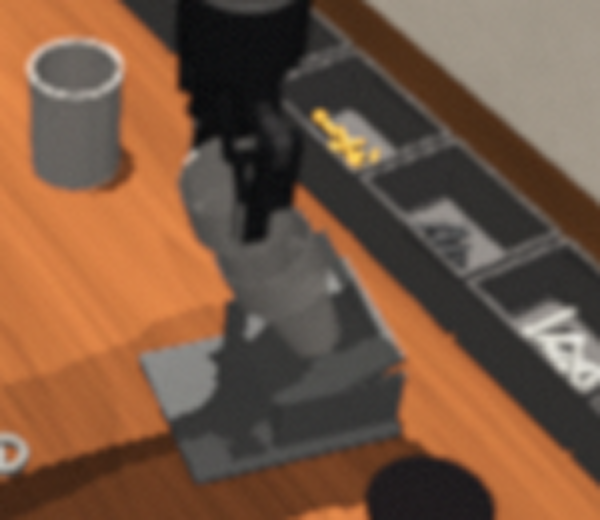

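The cup now leans with the stand cup at (230,220). I lift slightly, shift about 7 mm to +x, then push down along the axis.

Request:
move_arm --deltas '[[[0, -0.004, 0, 0], [0.004, -0.004, 0, 0], [0.008, -0.002, 0, 0], [0.008, 0.004, 0, 0], [0.009, 0.009, 0, 0]]]'

```text
time: 6.45
ee_pos: [0.6658, -0.0441, 0.181]
tcp_rot: [-90.0, -0.1, -11.5]
wrist_force: [1.9, -0.8, 1.2]
opening: 0.0654
```

```bash
python3 d.py .6684 -.0447 .162 -11.5
```

```text
t 6.45 pos [ 0.6658 -0.0441  0.181 ] rot [-90.    -0.09 -11.54] F [ 1.9 -0.8  1.2] op 0.0654 q [-4. 21. 23. 92. -0.  8.]
delta [ 0.0026  0.019  -0.0001] turn -0.04
```

Request:
move_arm --deltas '[[[0, 0.005, 0, 0], [0, 0.01, 0, 0], [0.001, 0.015, 0, 0], [0.002, 0.02, 0, 0], [0.002, 0.022, 0, 0]]]'

```text
time: 6.95
ee_pos: [0.6664, -0.0439, 0.1601]
tcp_rot: [-90.0, -0.0, -11.5]
wrist_force: [-8.3, 2.8, 21.2]
opening: 0.0651
```

```bash
python3 d.py .6684 -.0447 .162 -11.5; python3 - <<'E'
from workcell import *;import cv2,numpy as np
a=camera("side")["color"][140:270,270:420];cv2.imwrite("pics/g5.png",cv2.resize(a,None,fx=4,fy=4,interpolation=2))
E
```

```text
t 6.95 pos [ 0.6664 -0.0439  0.1601] rot [-8.996e+01 -1.000e-02 -1.154e+01] F [-8.3  2.8 21.2] op 0.0651 q [-4. 21. 21. 90.  0.  8.]
delta [ 0.0021 -0.0019 -0.0004] turn -0.04
```

View pics/g5.png

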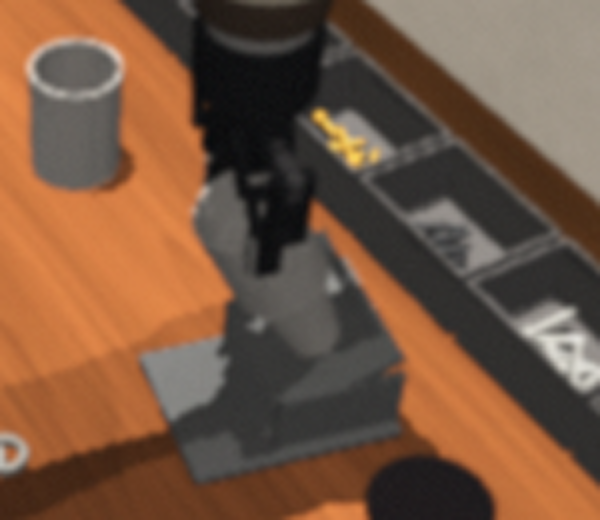

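Force is (-8,3,21) N, along the stand axis, at the predicted seated height. Cup A is home. I release it and rise.

Request:
move_arm --deltas '[[[0, -0.002, 0, 0], [0, -0.002, 0, 0], [0, -0.002, 0, 0], [0, -0.002, 0, 0]]]' --claw 0.0854

```text
time: 7.4
ee_pos: [0.6668, -0.0443, 0.1602]
tcp_rot: [-90.0, 0.0, -11.5]
wrist_force: [-0.2, 0.0, 0.1]
opening: 0.0855
```

Request:
move_arm --deltas '[[[0, -0.03, 0, 0], [0, -0.07, 0, 0], [-0.01, -0.1, -0.03, 0], [-0.03, -0.1, -0.07, 0], [-0.05, -0.1, -0.11, 0]]]'

```text
time: 7.9
ee_pos: [0.5957, -0.1429, 0.2614]
tcp_rot: [-90.0, -0.1, -11.5]
wrist_force: [0.8, -0.4, -0.3]
opening: 0.0852
```

```bash
python3 d.py .5702 -.265 .17 -11.5; cat > nest.py <<'E'
# residuals of collar+rim along known stand axis: print rim centre of topmost cup
import sys
from h import *
from workcell import camera
foot=np.array([.7256,-.0563,.055])
for n in("top","side"):
  c=camera(n);np.savez(n+"1.npz",**c);S=cloud(c).reshape(-1,3)
  P=S[(np.hypot(S[:,0]-.665,S[:,1]+.045)<.07)&(S[:,2]>.09)&(S[:,2]<.26)]
  def fr(s):
    a=s[2];t=s[3];ax=np.array([np.sin(t)*np.cos(a),np.sin(t)*np.sin(a),np.cos(t)])
    d=P-[s[0],s[1],.055];w=d@ax;return w,np.linalg.norm(d-w[:,None]*ax,axis=1)
  def f(s):
    w,r=fr(s);e=np.where(abs(r-.033)<abs(r-.0305),r-.033,r-.0305);return np.where((w>.08),e,0)
  s=least_squares(f,[.7256,-.0563,np.radians(168.5),np.radians(25)],loss="soft_l1",f_scale=.002).x
  w,r=fr(s);m=r<.04;print(n,s[:2].round(4),np.degrees(s[2:]).round(1),"rim w p95,99",np.percentile(w[m],[95,99]).round(4))
E
python3 nest.py
```

```text
t 7.9 pos [ 0.5957 -0.1429  0.2614] rot [-9.001e+01 -9.000e-02 -1.147e+01] F [ 0.8 -0.4 -0.3] op 0.0852 q [-13.  15.  25. 100.  -0.  -2.]
delta [-0.0009  0.0914 -0.1248] turn 0.03
top [ 0.7559 -0.0591] [171.5  34.2] rim w p95,99 [0.1657 0.17  ]
side [ 0.7314 -0.0676] [161.1  27.7] rim w p95,99 [0.1508 0.154 ]
```

Measured rim is at about 150–154 mm on the stand axis from the side camera, and home is 150. The top fit disagrees; it may be partly occluded. Now cup B.

Request:
move_arm --deltas '[[[0, 0, -0.04, 0], [0, 0.01, -0.08, 0], [-0.001, 0.04, -0.125, 0], [-0.001, 0.07, -0.125, 0], [-0.001, 0.09, -0.125, 0]]]'

```text
time: 8.5
ee_pos: [0.569, -0.2654, 0.1677]
tcp_rot: [-90.0, 0.2, -11.7]
wrist_force: [-0.3, 0.5, -0.2]
opening: 0.0857
```

Request:
move_arm --deltas '[[[0, 0, 0, 0]]]'

```text
time: 8.6
ee_pos: [0.5687, -0.2639, 0.1671]
tcp_rot: [-89.9, 0.3, -11.6]
wrist_force: [-0.5, -0.0, 0.8]
opening: 0.0849
```

```bash
python3 d.py .5702 -.265 .079 -11.5;python3 nest.py; python3 - <<'E'
import cv2,numpy as np
a=np.load("side1.npz")["color"][130:350,250:430];b=np.load("top1.npz")["color"][80:220,300:470]
cv2.imwrite("pics/g6.png",np.hstack([cv2.resize(a,(450,550),interpolation=2),cv2.resize(b,(350,288),interpolation=2) if 0 else cv2.copyMakeBorder(cv2.resize(b,(350,288),interpolation=2),0,262,0,0,0)]))
E
```

```text
t 8.6 pos [ 0.5687 -0.2639  0.1671] rot [-89.92   0.32 -11.57] F [-0.5 -0.   0.8] op 0.0849 q [-25.  15.  15.  90.   0. -13.]
delta [ 0.0021  0.0881 -0.0009] turn -0.07
top [ 0.7598 -0.0584] [172.4  35.5] rim w p95,99 [0.1684 0.1727]
side [ 0.7342 -0.0771] [154.6  30. ] rim w p95,99 [0.1566 0.1591]
```

View pics/g6.png

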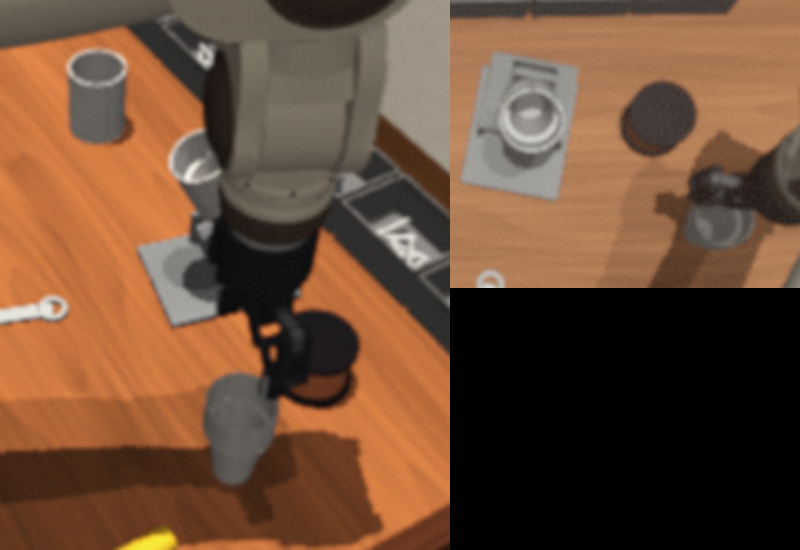

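```bash
python3 - <<'E'
from h import *
for f in("top0","top1"):
  S=cloud(dict(np.load(f+".npz")))[100:165,305:370].reshape(-1,3);S=S[S[:,2]>.09]
  z=np.percentile(S[:,2],[95,99,99.9]);p=S[S[:,2]>z[1]-.03]
  # rim plane fit: normal known; height along axis from foot
  a=np.array([-.4141,.0843,.9063]);w=(S-[.7256,-.0563,.055])@a
  m=w>np.percentile(w,99)-.006
  print(f,z.round(4),"w99",np.percentile(w,[95,99]).round(4),"rim ctr",(S[m].min(0)/2+S[m].max(0)/2).round(4),S[m].mean(0).round(4),m.sum())
  # tilt: fit plane to rim points
  q=S[m];A=np.c_[q[:,:2],np.ones(len(q))];k=np.linalg.lstsq(A,q[:,2],rcond=None)[0];print("slope deg",np.degrees(np.arctan(np.hypot(k[0],k[1]))).round(1))
E
```

```text
top0 [0.164  0.1684 0.1716] w99 [0.1098 0.1124] rim ctr [ 0.6828 -0.049   0.1556] [ 0.6812 -0.0491  0.1546] 96
slope deg 25.3
top1 [0.1964 0.2042 0.2055] w99 [0.1494 0.151 ] rim ctr [ 0.6665 -0.0464  0.1924] [ 0.6648 -0.0473  0.1908] 118
slope deg 24.3
```

Request:
move_arm --deltas '[[[0, 0.03, 0, 0], [0, 0.06, 0, 0], [0, 0.089, 0, 0], [0, 0.089, 0, 0], [0, 0.089, 0, 0]]]'

```text
time: 9.2
ee_pos: [0.5707, -0.2642, 0.0837]
tcp_rot: [-90.0, -0.1, -11.5]
wrist_force: [-0.1, 0.1, 0.7]
opening: 0.085
```

Request:
move_arm --deltas '[[[0, 0, 0, 0], [0, 0, 0, 0], [0, 0, 0, 0], [0, 0, 0, 0], [0, 0, 0, 0]]]' --claw 0.055 --newtons 25

```text
time: 9.7
ee_pos: [0.5712, -0.2646, 0.0846]
tcp_rot: [-90.0, -0.2, -11.5]
wrist_force: [0.2, 1.6, 7.1]
opening: 0.0644
```

Request:
move_arm --deltas '[[[0, -0.03, 0, 0], [0, -0.07, 0, 0], [0, -0.12, 0, 0], [0, -0.17, 0, 0], [0, -0.22, 0, 0]]]'

```text
time: 10.2
ee_pos: [0.5695, -0.2642, 0.305]
tcp_rot: [-90.0, -0.1, -11.5]
wrist_force: [1.5, -0.3, -0.9]
opening: 0.0644
```

```bash
python3 d.py .662 -.043 .305 -11.5
```

```text
t 10.2 pos [ 0.5695 -0.2642  0.305 ] rot [-90.03  -0.1  -11.54] F [ 1.5 -0.3 -0.9] op 0.0644 q [-25.  19.  35. 106.  -0. -13.]
delta [ 4.640e-02 -1.000e-04  2.352e-01] turn -0.04
```

Cup A checks out in the top view: rim moved 39 mm along the axis, slope 24–25°. Cup B is gripped and lifted. I repeat the insertion 40 mm higher up the axis.

Request:
move_arm --deltas '[[[0.009, -0.01, 0.047, 0], [0.018, -0.01, 0.094, 0], [0.027, -0.01, 0.14, 0], [0.037, -0.01, 0.187, 0], [0.0465, -0.01, 0.235, 0]]]'

```text
time: 10.7
ee_pos: [0.6629, -0.0417, 0.313]
tcp_rot: [-90.0, -0.1, -11.6]
wrist_force: [1.0, -0.4, -0.2]
opening: 0.0642
```

Request:
move_arm --deltas '[[[0, 0, 0, 0], [0, 0, 0, 0]]]'

```text
time: 10.9
ee_pos: [0.6628, -0.0422, 0.312]
tcp_rot: [-90.0, -0.0, -11.4]
wrist_force: [0.5, -1.0, -2.5]
opening: 0.0641
```

```bash
python3 d.py .661 -.043 .277 -11.5; python3 - <<'E'
from workcell import *;import cv2,numpy as np
a=camera("side")["color"][120:270,250:420];cv2.imwrite("pics/g7.png",cv2.resize(a,None,fx=3.5,fy=3.5,interpolation=2))
E
```

```text
t 10.9 pos [ 0.6628 -0.0422  0.312 ] rot [-9.001e+01 -1.000e-02 -1.140e+01] F [ 0.5 -1.  -2.5] op 0.0641 q [ -4.  26.  45. 109.  -0.   8.]
delta [-0.0016  0.035  -0.0011] turn 0.1
```

View pics/g7.png

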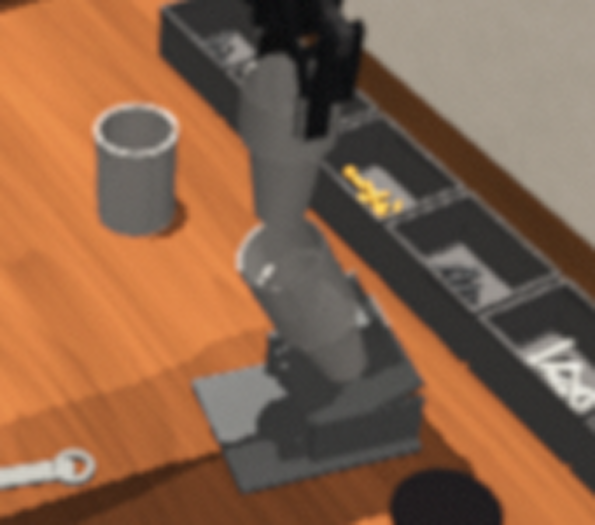

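Cup A is seated in the stand cup at (305,290), with cup B upright above it at (290,160). I lower it the same way.

Request:
move_arm --deltas '[[[-0.001, 0.02, -0.001, 0], [-0.0015, 0.04, -0.001, 0], [-0.0015, 0.055, -0.001, 0], [-0.0015, 0.067, -0.001, 0], [-0.0015, 0.072, -0.001, 0]]]'

```text
time: 11.45
ee_pos: [0.6605, -0.0458, 0.2397]
tcp_rot: [-90.0, -0.0, -11.7]
wrist_force: [2.2, -0.2, 2.1]
opening: 0.0646
```

Request:
move_arm --deltas '[[[-0.003, 0.004, 0, 0], [-0.005, 0.008, 0, 0], [-0.006, 0.012, 0, 0], [-0.006, 0.012, 0, 0]]]'

```text
time: 11.85
ee_pos: [0.6558, -0.0432, 0.232]
tcp_rot: [-90.0, -0.4, -11.6]
wrist_force: [1.2, 0.8, 15.8]
opening: 0.0644
```

```bash
python3 d.py .6394 -.0385 .229 -11.5
```

```text
t 11.85 pos [ 0.6558 -0.0432  0.232 ] rot [-89.95  -0.43 -11.56] F [ 1.2  0.8 15.8] op 0.0644 q [-4. 20. 28. 97. -0.  8.]
delta [-0.017   0.0029  0.0013] turn -0.06
```

Request:
move_arm --deltas '[[[-0.003, -0.002, 0, 0], [-0.008, -0.002, 0.001, 0], [-0.012, -0.002, 0.001, 0], [-0.016, -0.002, 0.001, 0], [-0.016, -0.002, 0.001, 0]]]'

```text
time: 12.35
ee_pos: [0.6391, -0.0388, 0.2304]
tcp_rot: [-90.0, -0.0, -11.5]
wrist_force: [1.9, -0.3, 5.7]
opening: 0.0643
```

Request:
move_arm --deltas '[[[0, -0.004, 0, 0], [0.004, -0.004, 0, 0], [0.008, -0.002, 0, 0], [0.008, 0.004, 0, 0], [0.009, 0.009, 0, 0]]]'

```text
time: 12.85
ee_pos: [0.649, -0.0405, 0.2203]
tcp_rot: [-90.0, -0.1, -11.5]
wrist_force: [2.8, -0.1, 3.3]
opening: 0.0648
```

```bash
python3 d.py .6505 -.0407 .199 -11.5
```

```text
t 12.85 pos [ 0.649  -0.0405  0.2203] rot [-8.999e+01 -5.000e-02 -1.153e+01] F [ 2.8 -0.1  3.3] op 0.0648 q [-4. 19. 26. 96.  0.  8.]
delta [0.0015 0.0213 0.0001] turn -0.03
```

Request:
move_arm --deltas '[[[0, 0.005, 0, 0], [0, 0.01, 0, 0], [0.001, 0.015, 0, 0], [0.002, 0.02, 0, 0], [0.002, 0.023, 0, 0]]]'

```text
time: 13.35
ee_pos: [0.6495, -0.0407, 0.2008]
tcp_rot: [-90.0, -0.1, -11.5]
wrist_force: [-12.0, 2.9, 35.6]
opening: 0.0649
```

```bash
python3 d.py .6505 -.0407 .199 -11.5; python3 - <<'E'
from workcell import *;import cv2,numpy as np
a=camera("side")["color"][120:270,250:420];cv2.imwrite("pics/g8.png",cv2.resize(a,None,fx=3.5,fy=3.5,interpolation=2))
E
```

```text
t 13.35 pos [ 0.6495 -0.0407  0.2008] rot [-89.97  -0.12 -11.53] F [-12.    2.9  35.6] op 0.0649 q [-4. 19. 23. 94.  0.  8.]
delta [0.0009 0.0018 0.0001] turn -0.03
```

View pics/g8.png

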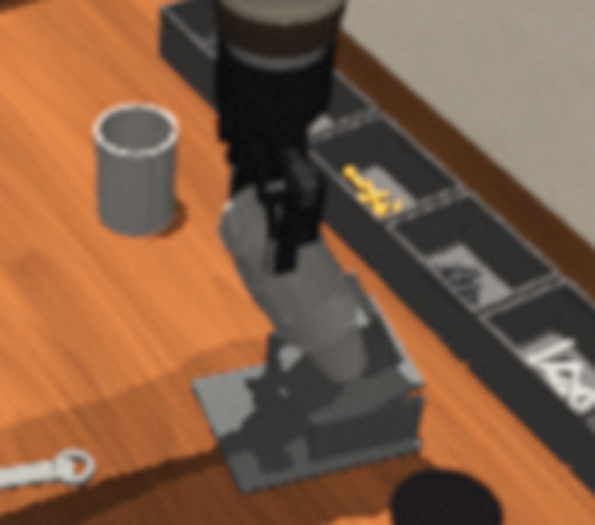

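Same seated signature, with 37 N along the axis at the expected height. In the picture, cup B lines up on the stack at (270,250). I unload, release, rise and move clear to check.

Request:
move_arm --deltas '[[[0, -0.003, 0, 0], [0, -0.003, 0, 0], [0, -0.003, 0, 0], [0, -0.003, 0, 0]]]' --claw 0.0854

```text
time: 13.8
ee_pos: [0.65, -0.041, 0.1999]
tcp_rot: [-90.0, 0.1, -11.5]
wrist_force: [-0.1, -0.5, 0.7]
opening: 0.0854
```

Request:
move_arm --deltas '[[[0, -0.03, 0, 0], [0, -0.07, 0, 0], [0, -0.11, 0, 0], [-0.04, -0.11, -0.02, 0], [-0.08, -0.11, -0.05, 0]]]'

```text
time: 14.3
ee_pos: [0.5644, -0.0738, 0.3103]
tcp_rot: [-90.0, -0.1, -11.4]
wrist_force: [0.3, -0.6, 0.1]
opening: 0.0857
```

Request:
move_arm --deltas '[[[-0.04, 0, -0.03, 0], [-0.07, 0, -0.07, 0], [-0.1, 0, -0.11, 0], [-0.1, 0, -0.16, 0], [-0.1, 0, -0.2, 0]]]'

```text
time: 14.8
ee_pos: [0.4224, -0.2515, 0.3112]
tcp_rot: [-90.0, -0.1, -11.6]
wrist_force: [1.6, 1.1, -0.8]
opening: 0.0854
```

```bash
python3 d.py .5 -.3 .3 -11.5; python3 - <<'E'
from workcell import *
from h import *
a=np.array([-.4141,.0843,.9063])
im=[]
for n,sl in(("top",np.s_[90:165,300:375]),("side",np.s_[150:240,290:390])):
  c=camera(n);S=cloud(c)[sl].reshape(-1,3);S=S[S[:,2]>.12]
  im.append(c["color"])
  d=S-[.7256,-.0563,.055];w=d@a;S=S[np.linalg.norm(d-w[:,None]*a,axis=1)<.05];w=(S-[.7256,-.0563,.055])@a
  m=w>np.percentile(w,99)-.006;q=S[m];k=np.linalg.lstsq(np.c_[q[:,:2],np.ones(len(q))],q[:,2],rcond=None)[0]
  print(n,"w95,99",np.percentile(w,[95,99]).round(4),"rim",(q.min(0)/2+q.max(0)/2).round(4),m.sum(),"slope",np.degrees(np.arctan(np.hypot(k[0],k[1]))).round(1))
print("expected rim",(np.array([.7256,-.0563,.055])+.19*a).round(4))
cv2.imwrite("pics/f.png",np.hstack([cv2.resize(im[1][120:300,230:410],(400,400),interpolation=2),cv2.resize(im[0][50:230,180:460],(400,257),interpolation=2) if 0 else cv2.copyMakeBorder(cv2.resize(im[0][50:230,180:460],(400,257),interpolation=2),0,143,0,0,0)]))
E
```

```text
t 14.8 pos [ 0.4224 -0.2515  0.3112] rot [-9.003e+01 -6.000e-02 -1.156e+01] F [ 1.6  1.1 -0.8] op 0.0854 q [-31.  -0.  13. 104.  -0. -19.]
delta [ 0.0858  0.0113 -0.0319] turn -0.06
top w95,99 [0.1891 0.1917] rim [ 0.646  -0.0425  0.2256] 130 slope 23.9
side w95,99 [0.1866 0.1892] rim [ 0.6451 -0.04    0.2227] 126 slope 25.2
expected rim [ 0.6469 -0.0403  0.2272]
```

View pics/f.png

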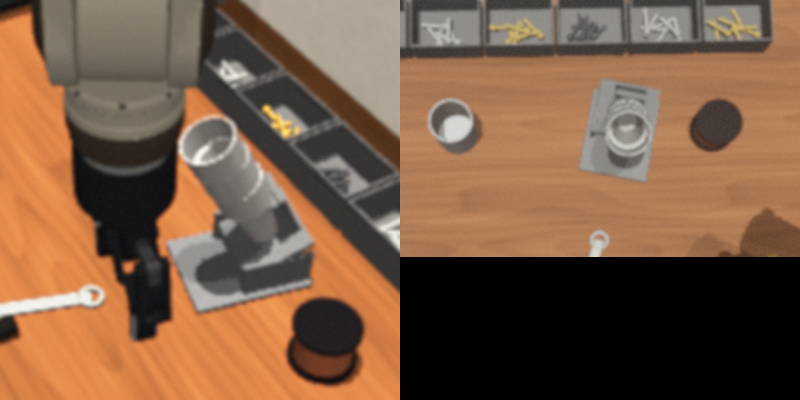

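The stack stands concentric at (235,180), with the tin, spool and wrench in place. The top rim is at about 190 mm on the axis, which is home, with a slope of 24–25°.

```bash
python3 -c "
from workcell import *
print(job_done())"
```

```text
the job is handed in; nothing more can be done
None
```

Both loose cups are nested in the cup on the sloped stand, making one concentric stack. I handed the job in at about 15 s of robot time, well under the 58 s limit.

- **How it went:** The tool could only point straight down. I set each cup's foot into the mouth below, let the cup swivel in the jaws to the stand's lean, stepped the foot off the inner ledge, and pressed it home. The final push met 23 N (first cup) and 37 N (second cup), both along the stand's axis. I then released each cup and rose clear.
- **Last checks:** The top cup's rim is 189–192 mm up the stand axis in the two cameras, where 190 mm is fully home. Its slope is 24–25°, and its centre is within about 5 mm of where I expected it.
- **Bystanders:** The tin, spool and wrench looked unmoved in the last picture, and the gripper was clear of everything.
- **Disagreements:** One rough cylinder fit after the first cup gave inconsistent tilt (28–35°) and rim-height figures. A simpler rim-plane check then showed that cup home: 39 mm higher than the empty stand, with a slope of about 24°. I didn't resolve why the first fit was off.

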